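# Close the drilling template over an offcut

## Task

The hinged drilling jig on the bench holds a wooden offcut that is not yet home. First push the offcut by its near end along its channel until it sits against the steel end stop; then flip the jig's metal leaf over its hinge, so that it lies flat on top of the offcut, and leave it there. Do it all by pushing with the fingertips: do not lift the offcut or pinch the leaf, and leave the other things on the bench where they are.

Things in the scene. Friction and masses are not known exactly. Their poses are not given: they have to be found in the camera images.
- jig: Wooden drilling jig, fixed to the bench. Origin: on the bench top below the middle of the hinge; x along the hinge (roughly away from the robot), y to the side where the leaf is parked, z up. In mm in this frame: base board 12 thick, x -115..75, y -98..62; spine block x -67..67, y -34..14, to z 48; rest under the parked leaf x -50..50, y 28..52, to z 50.
- stop (a point): Middle of the steel end stop's face at the channel floor: x 60, y -55, z 12 mm in the jig frame (axes parallel to the jig's). The channel for the offcut runs from here to -x, 42 mm wide, between the spine block and a low fence (y -76..-90, to z 30, x -67..67); its near (-x) end is open. The stop is 30 mm tall.
- hinge (a point): Middle of the leaf's hinge axis, 54.5 mm above the bench; its axes are parallel to the jig's. The hinge axis is the x axis.
- leaf (a joint): Leaf angle, rad: 0 = parked level on the +y side; pi/2 upright; 3.14 = level on the -y side, 0.5 mm above the offcut's top (hinge ends at 3.15). Starts at 0 to 0.25. The hinge is stiff (0.2 N m friction, plus up to 0.13 N m from the 0.2 kg leaf): the leaf stays at any angle, does not fall by itself, takes some 3 N at its free edge and must be pushed all the way down.
- leaf_edge (a point): Middle of the leaf's free edge, 125 mm from the hinge axis. The leaf is a flat metal plate 100 mm wide along the hinge, 8 mm thick (4 mm core, two 2 mm faces that end 4 mm short of the edges). Parked, the free edge overhangs the base board by 63 mm, open bench 50 mm below it, so a slanting fingertip can get under. Axes of the leaf: y to the free edge, z up when parked.
- offcut: Loose piece of light wood, 38 x 120 x 38 mm, about 0.1 kg (varies), lying in the channel and sticking out of its near end. Origin: centre of its underside; its y axis is the 120 mm length, along the channel; z up. Starts 25 to 50 mm short of the stop. Home: origin at x 0, y about -55, z 12 mm of the jig frame, near end face at x -60.
- pliers_red: Red pliers lying on the bench, 62 x 195 x 18 mm; bystander, origin at its underside.
- offcut_1: Short wider wood offcut lying loose on the bench to the right, 64 x 89 x 38 mm, not in the jig; bystander, origin at its underside.
- battery_pack: Black battery pack, 74 x 124 x 65 mm; bystander, origin at its underside.
- electrical_tape: Small black roll of tape lying flat near the jig, 60 mm across, 18 mm tall; bystander, origin at its underside.
- screw_tin: Round tin of screws behind the jig, 74 mm across, 52 mm tall; bystander, origin at its underside.
Mind the look-alikes: they are no part of the job. There is more than one size of the offcut; the job needs the larger.

How it is judged:
By the outcome, as a careful person would: the job done as asked, in the order asked, and still so for the second after the job is handed in, with the robot touching nothing.
It also fails if it takes over 56 s, if anything falls off the work surface, if the arm or the gripper's body presses on something with over 40 N, if the wrist force passes 120 N, or if a joint passes its speed limit or range.

## Robot

A 6-joint arm with a two-finger parallel gripper is mounted at the origin on a cart in front of the work surface, level with it; the furniture and walls round the work are solid. World frame = base frame: x ahead of the robot, y to its left, z up, the work surface at z = 0. Lengths are in m, angles in degrees, forces in N, time in s.
With the tool pointing down it reaches from about 0.4 to 0.825 m from the base axis. Payload 7 kg.
Tool frame: the origin (TCP) lies midway between the tips of the shut fingers; the grasp point (between the pads) lies hold_point_z behind it (hold_point_z is the distance from the TCP to the grasp point, in m); z points along the fingers, y is the line along which they close (so a half turn about z gives the same grasp; the last joint's range is limited). The gripper opens to 88 mm and grips with 3 to 60 N. Pads are 19 mm wide; open, the fingers measure 130 mm over their backs; the gripper's body (78 mm by 193 mm) begins 47 mm behind the grasp point.
Start: joints at [-47.091, 20.546, 0.682, 0, -70.136, -16.507], TCP at [0.3, -0.605, 0.195] pointing down, gripper open.
Joint ranges: [-176.03, 176.03], [-82.01, 121.73], [-58.28, 71.71], [-173.87, 95.51], [-174.79, -0.11], [-173.66, 173.66]. Speed limits (degrees/s): [136.94, 136.94, 172.46, 180, 180, 180].

## Interface

Orientations are given as [roll, pitch, yaw] about the fixed x, y, z axes, in that order (R = Rz(yaw) Ry(pitch) Rx(roll)).
In Python, from plant import * gives the robot as it stands.
- The arm moves only by the tool step_arm, never from a script. Its argument "steps" is a list that holds one entry, the list of rows, each a list of 6 numbers: the shift along the tool's x, y, z scaled (see below), then the turn, a rotation vector about the tool's x, y, z scaled (see below). In form: [[[tx, ty, tz, wx, wy, wz], ...]]. A call has 1 to 20 rows; each row is the pose to reach, as a shift and turn from the pose commanded when the call began, along the tool's axes at that moment; what a row does not reach only later rows make up. The controller multiplies each number of a shift by 100 mm and each number of a turn by 0.5 rad. A row lasts 1/10 s, in which the tool goes at most 50 mm and 8.59 degrees, less where a joint would pass 70% of its speed; a pose out of reach is approached as far as the arm can. A call with a number of a shift or a turn outside -1 to 1 is refused whole. A call with a gripper value outside its range is refused whole. "jaw" is the closure in counts, from 0 (fully open) to 255 (shut), set as the call begins (left out, the last holds). The fingers move at their own pace and stop on an object; the grip force is fixed at half the most. Time passes only in rows, so rows that repeat a pose let the fingers close. It gives the time, the measured TCP pose, the force, the opening and the grip force at its end, in the units of the state.
- get_obs(): the state, without advancing time (a new reading comes with each control period).
- snapshot(name): name is "scene" or "top" or "wrist"; returns (picture, depth): 480x640x3 uint8, red, green, blue; 480x640 float32, m along the optical axis (not along the pixel's ray), 0 where there is no reading.
- calibration(name): a dict with "mtx" (3x3 intrinsics, pixels), "rvec" (rotation vector, rad) and "tvec" (3), from world to camera coordinates, as OpenCV has them. Camera axes: x right, y down, z forward; pixel columns grow to the right and rows downward; lengths in m; the calibration is good to about 2 mm. A picture is of the moment at which its call begins: read the wrist's pose just before it. calibration takes no time and is no camera call; for the wrist camera it gives the pose at the moment of the call.
- close_job(): hands the job in; it is judged then, once.
The state is a dict: "clock": time; "joint_pos": joint angles; "qvel": joint speeds; "tau": joint torques, N m; "tool_pos": TCP position; "orientation": TCP orientation; "force": force on the tool from outside, world axes, zero at the start; "moment": the same for the moment, N m; "opening": finger opening in m; "gripper_force": force on a finger pad.
Only numpy, scipy, OpenCV 4.12 (cv2) and the standard library are available. Lean on these libraries where they do the work, as an engineer would, in place of code of your own. Each camera call takes 0.05 s, during which the arm holds its last target. There are 200 camera calls.

## Working session

There is one attempt and no reset: what is moved stays moved. The work goes in short steps, Python scripts to look and compute and a tool call to move; the robot and the scene stay as the last step left them, time stands still between calls to the robot, and variables do not carry over. Pictures are saved under pics/ and viewed, at most 10 in all, crops included, and the job is handed in when it is done.

Besides the shell and the picture viewer there is one more tool, called in YAML: its name, and indented under it one key for each argument. step_arm: Moves the arm, as the interface text tells. Its arguments: {"type":"object","properties":{"steps":{"type":"array","items":{"type":"array","items":{"type":"array","items":{"type":"number","minimum":-1,"maximum":1}}}},"jaw":{"type":"number"}},"required":["steps"]}

```bash
mkdir -p pics; ls
python3 - <<'E'
from plant import *
import cv2,numpy as np
o=get_obs();print({k:np.round(v,3).tolist() for k,v in o.items()})
for n in("scene","top"):
    p,d=snapshot(n);cv2.imwrite(f"pics/{n}0.png",p[:,:,::-1]);np.savez(f"{n}0.npz",p=p,d=d)
    c=calibration(n);print(n,c)
E
```

```text
pics
{'clock': 0.0, 'joint_pos': [-47.092, 20.592, 0.635, -0.02, -70.136, -16.506], 'qvel': [-0.072, 0.123, 0.131, 0.024, -0.02, -0.035], 'tau': [-0.0, -58.272, 29.305, 6.997, 0.007, -0.0], 'tool_pos': [0.3, -0.604, 0.195], 'orientation': [179.906, -0.008, -153.604], 'force': [0.645, -0.149, -0.033], 'moment': [0.027, 0.032, 0.042], 'gripper_force': 0.0, 'opening': 0.088}
scene {'mtx': array([[608.08298785,   0.        , 312.73820655],
       [  0.        , 608.08298785, 229.93262853],
       [  0.        ,   0.        ,   1.        ]]), 'rvec': array([ 1.00640847, -2.37989342,  1.09665693]), 'tvec': array([0.52853623, 0.22718268, 1.28327819])}
top {'mtx': array([[561.65783939,   0.        , 324.24747319],
       [  0.        , 561.65783939, 235.99528534],
       [  0.        ,   0.        ,   1.        ]]), 'rvec': array([ 2.11583975, -2.12281026,  0.21215933]), 'tvec': array([0.20470963, 0.55577149, 1.3184207 ])}
```

View pics/scene0.png

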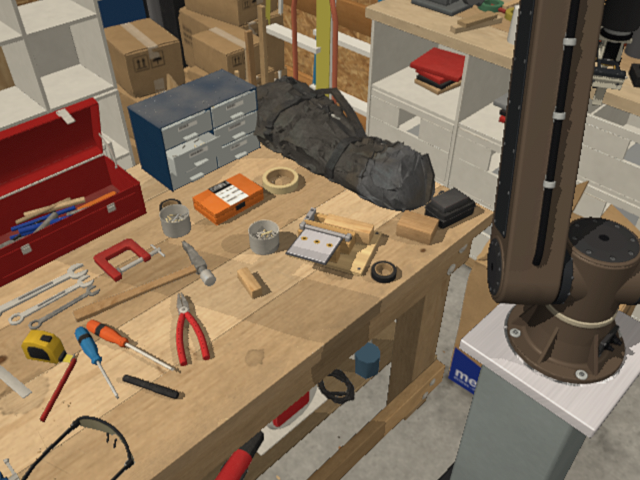

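View pics/top0.png

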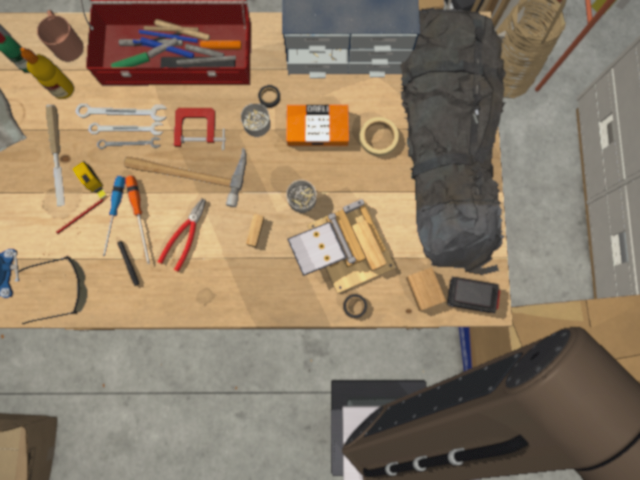

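The scene picture shows the jig at about (335,245). The top picture shows:
- Leaf at (315,248), spine and hinge at about (345,232), and the target offcut in the channel at (367,240).
- Look-alikes: a small offcut at (257,230) and offcut_1 at (427,288).
- Tape at (355,305), screw tin at (301,195), battery at (473,294) and pliers at (185,235).

Next I'll crop in and measure.

```bash
cat > h.py <<'E'
from plant import *
import cv2,numpy as np
from scipy.spatial.transform import Rotation as R
def cam(n):
    c=calibration(n);Rm=cv2.Rodrigues(c["rvec"])[0];return c["mtx"],Rm,c["tvec"]
def cloud(d,c):
    K,Rm,t=c;v,u=np.mgrid[:d.shape[0],:d.shape[1]]
    P=np.stack([(u-K[0,2])/K[0,0]*d,(v-K[1,2])/K[1,1]*d,d],-1)
    return (P-t)@Rm
def ray(uv,z,c):
    K,Rm,t=c;r=Rm.T@np.linalg.solve(K,[uv[0],uv[1],1]);o=-Rm.T@t
    return o+r*(z-o[2])/r[2]
def proj(P,c):
    K,Rm,t=c;q=(np.atleast_2d(P)@Rm.T+t)@K.T;return q[:,:2]/q[:,2:]
E
python3 - <<'E'
from h import *
f=np.load("top0.npz");c=cam("top");W=cloud(f["d"],c)
s=np.s_[190:310,270:410]
a=cv2.resize(f["p"][s][:,:,::-1],None,fx=4.5,fy=4.5,interpolation=cv2.INTER_CUBIC)
cv2.imwrite("pics/crop1.png",a)
z=W[...,2]*1000
for v in range(200,300,8): print(v,z[v,280:404:6].round().astype(int))
print(W[250,315],W[240,367],W[300,200])
print(calibration("wrist"))
E
```

```text
200 [ 1 -1 19 40  1  8 -4 -1  1 -1 -1  4  3 42 12  3  0  5 -2 -5  2]
208 [ 3  5 11 41 41 19 -2  2  3 -4  1 44 40 11 32  3  7  2  1  3  1]
216 [ 0 -1  2  5 -3  3  2 -5 45 67 55 50 13 12 30 12 -1  6  3 -1 -3]
224 [-1  3  0  2  4 15 16 60 65 59 46 44 16 52 51 33  1  0 -4  6 -2]
232 [ 3  2  2  3 61 66 66 60 61 57 60 48 51 51 51 56 32  1 10  0  1]
240 [ 2  2 68 74 71 73 68 69 61 61 47 48 53 37 54 59 33 13  1  6  0]
248 [-2  2 76 76 70 67 65 67 63 56 67 58 52 49 51 48 49 33  2  1  4]
256 [ 0  4  0 72 75 73 68 64 60 70 59 60 48 46 51 53 45 46 12  2  2]
264 [  -2 1401    0   75   71   66   70   67   63   33   14   24   27   10
   13   49   52   45    7    9   -3]
272 [ 0 -3 -4  0 69 74 -3 -1  2 14 15 14 10  9 15 15 14 16  5  0 -2]
280 [ 2  1  5  0 -2  2 -5  1  7  9 16 22 14 11 10 -6 -1  1  1  1 -1]
288 [ 4  2  0  6  3  8  0  1 -2 -2 12 12  1  6  6  1  1 -1 -3  2  0]
296 [-2  3 -1 -3  5  2  3 -2  5  1 -4 -2 18 16 -2  2  3  5 -3  1  2]
[0.52016156 0.22537053 0.0638745 ] [0.54657601 0.09835663 0.05237248] [ 0.4061283   0.5123848  -0.00121193]
{'mtx': array([[377.9931227 ,   0.        , 321.44088038],
       [  0.        , 377.9931227 , 233.4612333 ],
       [  0.        ,   0.        ,   1.        ]]), 'rvec': array([-1.56140654, -2.5141218 , -0.38515563]), 'tvec': array([ 0.67340662, -0.03929144,  0.39190202])}
```

View pics/crop1.png

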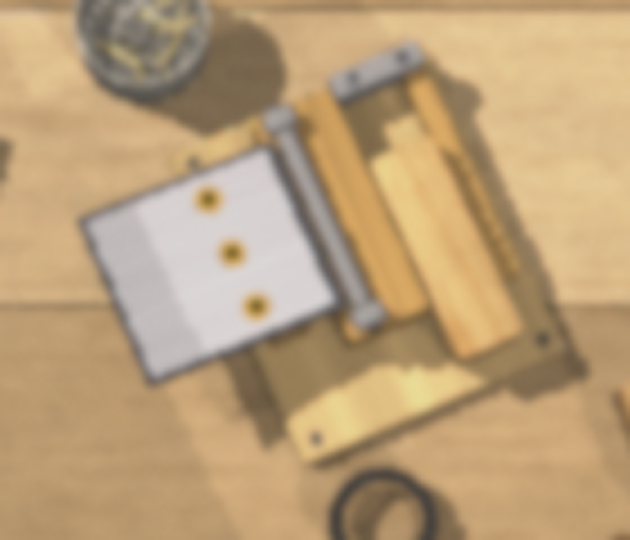

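Crop: the target offcut lies in the channel, from about (392,140) to (490,345). The stop is at (378,72). The leaf corners are (80,220), (150,382), (335,303) and (270,150), so the leaf is tilted up slightly. The offcut is the one in the jig; the small block and offcut_1 lie on the bench. Next is the pose fit.

```bash
cat >> h.py <<'E'
def fit(J,Wp): # 2D rigid: W = Rz(a) J + t
    J=np.array(J,float);Wp=np.array(Wp);j=J-J.mean(0);w=Wp-Wp.mean(0)
    a=np.arctan2((j[:,0]*w[:,1]-j[:,1]*w[:,0]).sum(),(j*w).sum());M=np.array([[np.cos(a),-np.sin(a)],[np.sin(a),np.cos(a)]])
    t=Wp.mean(0)-M@J.mean(0);return a,t,Wp-(J@M.T+t)
E
python3 - <<'E'
from h import *
c=cam("top");L=[((310,466),12,(-115,62)),((588,364),12,(-115,-98)),((427,307),48,(-67,-34)),((515,275),30,(-67,-90)),((280,116),58,(55,0)),((368,317),58,(-55,0))]
px=lambda q:((q[0]+.5)/4.5-.5+270,(q[1]+.5)/4.5-.5+190)
Wp=[ray(px(q),z/1000,c)[:2]*1000 for q,z,_ in L]
a,t,r=fit([l[2] for l in L],Wp);print(np.degrees(a),t,r.round(1))
M=np.array([[np.cos(a),-np.sin(a)],[np.sin(a),np.cos(a)]])
for q,z in [((465,357),50),((522,330),50),((388,118),50),((372,158),50),((80,220),74),((150,382),74),((335,303),58),((270,150),58)]:
    print(q,(M.T@(ray(px(q),z/1000,c)[:2]*1000-t)).round(1))
f=np.load("top0.npz");W=cloud(f["d"],c)*1000
# leaf: slope from depth
P=np.concatenate([(W[...,:2]-t)@M,W[...,2:]],-1).reshape(-1,3)
m=(abs(P[:,0])<45)&(P[:,1]>30)&(P[:,1]<115)&(P[:,2]>45);print(m.sum(),np.polyfit(P[m,1],P[m,2],1))
o=get_obs();cw=cam("wrist");Rt=R.from_euler('xyz',o["orientation"],degrees=True).as_matrix()
print("wrist cam in tool:",Rt.T@(-cw[1].T@cw[2]-o["tool_pos"]),"\n",Rt.T@cw[1].T); print(Rt)
E
```

```text
23.017158189675474 [550.04298103 158.74054802] [[  0.8  -2.8]
 [ -5.9 -10. ]
 [  1.5   3.7]
 [  0.1   5.1]
 [  6.6   3.8]
 [ -3.2   0.2]]
(465, 357) [-97.4 -38.7]
(522, 330) [-96.1 -73. ]
(388, 118) [ 39.9 -54. ]
(372, 158) [ 22.8 -36.9]
(80, 220) [ 48.9 123.7]
(150, 382) [-46.2 123. ]
(335, 303) [-43.9  14.7]
(270, 150) [47.3 13.5]
1287 [ 0.12318839 59.06650288]
wrist cam in tool: [ 0.08003111  0.00055821 -0.18957081] 
 [[-1.05265637e-03 -9.54542005e-01 -2.98074575e-01]
 [ 9.99999025e-01 -1.27820435e-03  5.61753390e-04]
 [-9.17217427e-04 -2.98073694e-01  9.54542420e-01]]
[[-8.95741142e-01 -4.44575308e-01 -7.76257681e-04]
 [-4.44575966e-01  8.95740253e-01  1.26840255e-03]
 [ 1.31424797e-04  1.48126586e-03 -9.99998894e-01]]
```

```bash
cat >> h.py <<'E'
def jig(a,t): # jig frame -> world matrix, mm
    M=np.eye(3);M[:2,:2]=[[np.cos(a),-np.sin(a)],[np.sin(a),np.cos(a)]];return M,np.r_[t,0.]
def toolR(MJ,phi): # tool pointing down, leaning phi deg (fingers toward -y of jig), tool y=-jig x
    s,c=np.sin(np.radians(phi)),np.cos(np.radians(phi))
    return MJ@np.array([[0,-c,s],[-1,0,0],[0,-s,-c]]).T.reshape(3,3) if False else MJ@np.column_stack([[0,-c,s],[-1,0,0],[0,-s,-c]])
def rows(p0,R0,wps): # wps list of (p,R); p in m; returns rows relative to p0,R0
    return [np.r_[R0.T@(p-p0)*10,R.from_matrix(R0.T@Rw).as_rotvec()*2].round(3).tolist() for p,Rw in wps]
def apply(p0,R0,r): return p0+R0@np.array(r[:3])/10,R0@R.from_rotvec(np.array(r[3:])/2).as_matrix()
def go(p0,R0,p1,R1,n):
    rv=R.from_matrix(R0.T@R1).as_rotvec()
    for k in range(n): # n calls
        a=(k+1)/n
        r=rows(p0 if k==0 else P,R0 if k==0 else Q,[(pS(p0,p1,a),R0@R.from_rotvec(rv*a).as_matrix())])[0]
        P,Q=apply(p0 if k==0 else P,R0 if k==0 else Q,r);print(r)
    return P,Q
def pS(a,b,k): return a+(b-a)*k
def pose():
    o=get_obs();return np.array(o["tool_pos"]),R.from_euler('xyz',o["orientation"],degrees=True).as_matrix()
E
python3 - <<'E'
from h import *
import plant;print([n for n in dir(plant) if 'hold' in n.lower()])
M,t=jig(np.radians(23),[550,159]);p,Q=pose()
p1=(M@[-150,-60,0]+t)/1000;p1[2]=.15;Rg=toolR(M,0);print(p1)
mid=np.array([.39,-.2,.28]);rv=R.from_matrix(Q.T@Rg).as_rotvec();print(rv)
Rm=Q@R.from_rotvec(rv*.55).as_matrix()
a,b=go(p,Q,mid,Rm,4);print();go(a,b,p1,Rg,3)
E
```

```text
['hold_point_z']
[0.43536814 0.04516004 0.15      ]
[ 1.28721331e-03  1.01408796e-03 -1.51152103e+00]
[-0.651, 0.805, -0.212, 0.0, 0.0, -0.416]
[-0.803, 0.654, -0.213, 0.001, 0.001, -0.415]
[-0.921, 0.474, -0.213, 0.0, -0.0, -0.416]
[-0.998, 0.273, -0.213, 0.0, 0.0, -0.416]

[-0.827, 0.079, 0.434, 0.001, 0.0, -0.453]
[-0.824, -0.108, 0.433, -0.0, 0.001, -0.454]
[-0.778, -0.292, 0.434, 0.001, 0.0, -0.453]
```

step_arm:
  steps:
    - [[-0.325,0.4,-0.11,0,0,-0.21],[-0.65,0.8,-0.21,0,0,-0.42],[-0.65,0.8,-0.21,0,0,-0.42],[-0.65,0.8,-0.21,0,0,-0.42]]
  jaw: 255

```text
clock: 0.5
tool_pos: [0.3234, -0.503, 0.2173]
orientation: [-179.9, 0.0, -141.5]
force: [0.3, -1.0, 0.5]
opening: 0.0609
gripper_force: 0.0
```

step_arm:
  steps:
    - [[-0.4,0.33,-0.11,0,0,-0.21],[-0.8,0.65,-0.21,0,0,-0.42],[-0.8,0.65,-0.21,0,0,-0.42],[-0.8,0.65,-0.21,0,0,-0.42]]

```text
clock: 0.9
tool_pos: [0.3455, -0.4032, 0.2378]
orientation: [-180.0, 0.0, -129.5]
force: [-0.5, 0.2, 0.0]
opening: 0.0296
gripper_force: 0.0
```

step_arm:
  steps:
    - [[-0.46,0.24,-0.11,0,0,-0.21],[-0.92,0.47,-0.21,0,0,-0.42],[-0.92,0.47,-0.21,0,0,-0.42],[-0.92,0.47,-0.21,0,0,-0.42]]

```text
clock: 1.3
tool_pos: [0.3679, -0.3027, 0.2584]
orientation: [-180.0, -0.0, -117.5]
force: [-0.3, -0.6, 0.4]
opening: 0.0013
gripper_force: 0.0
```

step_arm:
  steps:
    - [[-0.5,0.14,-0.11,0,0,-0.21],[-1,0.27,-0.21,0,0,-0.42],[-1,0.27,-0.21,0,0,-0.42],[-1,0.27,-0.21,0,0,-0.42]]

```text
clock: 1.7
tool_pos: [0.3901, -0.2016, 0.2792]
orientation: [180.0, -0.0, -105.5]
force: [0.2, 0.5, -1.0]
opening: 0.0007
gripper_force: 0.0
```

step_arm:
  steps:
    - [[-0.41,0.04,0.2,0,0,-0.23],[-0.83,0.08,0.43,0,0,-0.45],[-0.83,0.08,0.43,0,0,-0.45],[-0.83,0.08,0.43,0,0,-0.45]]

```text
clock: 2.1
tool_pos: [0.4038, -0.1202, 0.2355]
orientation: [179.9, -0.1, -92.7]
force: [-0.4, -0.5, 1.0]
opening: 0.0007
gripper_force: 0.0
```

step_arm:
  steps:
    - [[-0.41,-0.05,0.2,0,0,-0.23],[-0.82,-0.11,0.43,0,0,-0.45],[-0.82,-0.11,0.43,0,0,-0.45],[-0.82,-0.11,0.43,0,0,-0.45]]

```text
clock: 2.5
tool_pos: [0.419, -0.0389, 0.1933]
orientation: [179.9, -0.0, -79.8]
force: [0.8, -0.3, 0.3]
opening: 0.0004
gripper_force: 0.0
```

step_arm:
  steps:
    - [[-0.39,-0.15,0.2,0,0,-0.23],[-0.78,-0.29,0.43,0,0,-0.45],[-0.78,-0.29,0.43,0,0,-0.45],[-0.78,-0.29,0.43,0,0,-0.45],[-0.78,-0.29,0.43,0,0,-0.45],[-0.78,-0.29,0.43,0,0,-0.45]]

```text
clock: 3.1
tool_pos: [0.4338, 0.0429, 0.1513]
orientation: [-179.9, -0.0, -67.0]
force: [-0.4, 0.2, 0.3]
opening: 0.0005
gripper_force: 0.0
```

Run:
```python
from h import *
o=get_obs();print({k:np.round(v,3).tolist() for k,v in o.items() if k in("clock","joint_pos","tool_pos","orientation","opening","force")},hold_point_z)
c=cam("wrist");p,d=snapshot("wrist");cv2.imwrite("pics/w1.png",p[:,:,::-1]);np.savez("w1.npz",p=p,d=d,K=c[0],R=c[1],t=c[2])
```

```text
{'clock': 3.1, 'joint_pos': [31.772, -0.564, -31.734, 0.018, -58.748, -8.75], 'tool_pos': [0.434, 0.043, 0.151], 'orientation': [-179.917, -0.002, -66.969], 'force': [-0.38, 0.171, 0.291], 'opening': 0.0} 0.0188
```

View pics/w1.png

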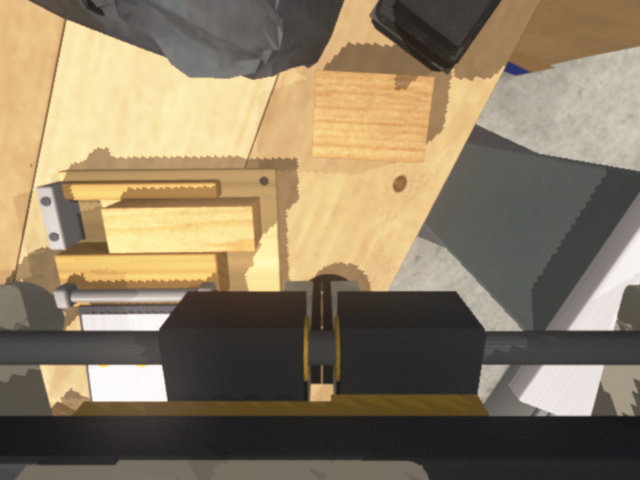

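The wrist picture shows the target offcut with top corners (103,203), (253,198), (258,248) and (108,252). The stop is at (65,215), the fence near end at (219,188), the spine corner at (222,253), the board corner at (275,170), and the hinge from (65,295) to (212,290).

Run:
```python
from h import *
f=np.load("w1.npz");c=(f["K"],f["R"],f["t"])
L=[((275,170),12,(-115,-98)),((219,180),30,(-67,-90)),((222,253),48,(-67,-34)),((56,253),48,(67,-34))]
Wp=[ray(q,z/1000,c)[:2]*1000 for q,z,_ in L]
a,t,r=fit([l[2] for l in L],Wp);print(np.degrees(a),t,r.round(1))
M,T=jig(a,t)
for q,z in [((103,203),50),((253,198),50),((258,248),50),((108,252),50),((80,242),42),((62,184),42),((65,295),58),((212,290),58)]:
    print(q,(M.T@(ray(q,z/1000,c)*1000-T)).round(1))
W=cloud(f["d"],c)*1000;P=((W-T)@M)
print(P[225,180],P[190,150],P[255,150],P[340,110:140:10])
s=cv2.resize(f["p"][140:310,20:300][:,:,::-1],None,fx=2.8,fy=2.8,interpolation=cv2.INTER_CUBIC);cv2.imwrite("pics/w1c.png",s)
```

```text
23.395546624749997 [549.96202887 160.03093914] [[ 2.2  2.5]
 [-0.1 -1.3]
 [-2.6 -0.7]
 [ 0.6 -0.4]]
(103, 203) [ 19.8 -76.9  50. ]
(253, 198) [-98.5 -80.1  50. ]
(258, 248) [-100.1  -38.5   50. ]
(108, 252) [ 23.1 -35.9  50. ]
(80, 242) [ 49.7 -42.1  42. ]
(62, 184) [ 54.4 -90.8  42. ]
(65, 295) [60.5 -1.3 58. ]
(212, 290) [-61.5  -5.   58. ]
[-38.80070718 -58.58613035  50.2800034 ] [ -9.77499099 -83.35860621  30.60849084] [-10.22063819 -32.47841978  48.45739913] [[-103.77085466  -92.82914324  265.27493492]
 [-105.4254758   -92.1342124   264.22949367]
 [-107.89761932  -92.27146146  264.46590834]]
```

View pics/w1c.png

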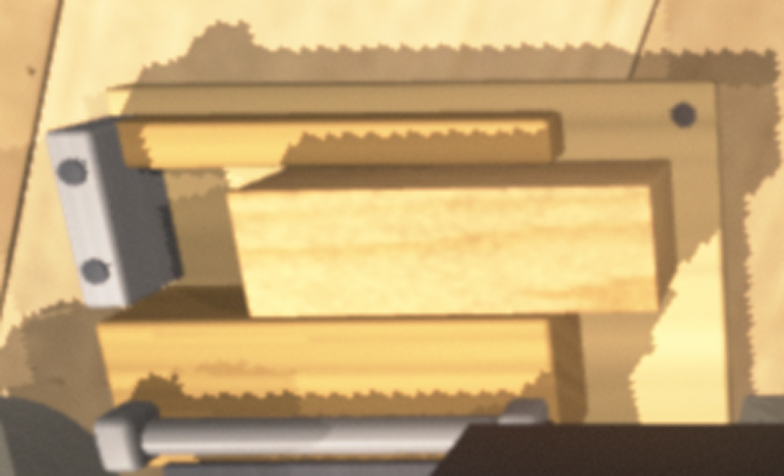

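Run:
```python
from h import *
f=np.load("w1.npz");c=(f["K"],f["R"],f["t"])
px=lambda q:((q[0]+.5)/2.8-.5+20,(q[1]+.5)/2.8-.5+140)
L=[((718,82),12,(-115,-98)),((553,116),30,(-67,-90)),((553,162),30,(-67,-76)),((549,318),48,(-67,-34)),((98,322),48,(67,-34)),((112,118),42,(60,-90))]
Wp=[ray(px(q),z/1000,c)[:2]*1000 for q,z,_ in L]
a,t,r=fit([l[2] for l in L],Wp);print(np.degrees(a),t,r.round(1))
M,T=jig(a,t)
for q,z in [((228,190),50),((655,185),50),((658,312),50),((248,317),50),((125,306),42)]:
    print(q,(M.T@(ray(px(q),z/1000,c)*1000-T)).round(1))
a=np.radians(23.3);t=np.array([550,160.]);M,T=jig(a,t);np.savez("jig.npz",a=a,t=t)
p,Q=pose();print((M.T@(p*1000-T)).round(1))
R0=toolR(M,0)
for J in ([-148,-55,60],[-148,-55,28],[-126,-55,28],[-60-21,-55,28]):
    print(J,rows(p,Q,[((M@np.array(J)+T)/1000,R0)]))
```

```text
22.784406487843444 [551.672272   160.14831886] [[ 1.3  0.5]
 [ 0.4 -0.3]
 [ 1.5 -0. ]
 [ 1.   0.8]
 [-0.3  2.2]
 [-3.8 -3.2]]
(228, 190) [ 21.1 -72.5  50. ]
(655, 185) [-99.5 -74.4  50. ]
(658, 312) [-98.4 -36.3  50. ]
(248, 317) [ 21.8 -34.3  50. ]
(125, 306) [ 62.9 -34.7  42. ]
[-153.1  -61.4  151.2]
[-148, -55, 60] [[-0.064, -0.05, 0.912, -0.003, 0.0, -0.009]]
[-148, -55, 28] [[-0.064, -0.05, 1.232, -0.003, 0.0, -0.009]]
[-126, -55, 28] [[-0.065, -0.27, 1.232, -0.003, 0.0, -0.009]]
[-81, -55, 28] [[-0.067, -0.72, 1.233, -0.003, 0.0, -0.009]]
```

step_arm:
  steps:
    - [[-0.06,-0.05,0.3,0,0,-0.01],[-0.06,-0.05,0.6,0,0,-0.01],[-0.06,-0.05,0.9,0,0,-0.01],[-0.06,-0.05,0.95,0,0,-0.01],[-0.06,-0.05,0.95,0,0,-0.01]]

```text
clock: 3.65
tool_pos: [0.4353, 0.0509, 0.0555]
orientation: [179.9, -0.0, -66.5]
force: [-0.2, -0.4, 1.0]
opening: 0.0005
gripper_force: 0.0
```

step_arm:
  steps:
    - [[0,0,0.15,0,0,0],[0,0,0.28,0,0,0],[0,-0.08,0.28,0,0,0],[0,-0.15,0.28,0,0,0],[0,-0.22,0.28,0,0,0],[0,-0.26,0.28,0,0,0],[0,-0.3,0.28,0,0,0],[0,-0.34,0.28,0,0,0],[0,-0.38,0.28,0,0,0],[0,-0.42,0.28,0,0,0],[0,-0.46,0.28,0,0,0],[0,-0.5,0.28,0,0,0],[0,-0.54,0.28,0,0,0],[0,-0.57,0.28,0,0,0],[0,-0.6,0.28,0,0,0],[0,-0.6,0.28,0,0,0]]

```text
clock: 5.25
tool_pos: [0.4909, 0.0757, 0.0274]
orientation: [-180.0, -0.0, -66.5]
force: [-0.5, -0.2, 0.2]
opening: 0.0006
gripper_force: 0.0
```

Run:
```python
from h import *
j=np.load("jig.npz");M,T=jig(j["a"],j["t"]);p,Q=pose();o=get_obs();print((M.T@(p*1000-T)).round(1),o["force"]@M)
c=cam("wrist");p,d=snapshot("wrist");cv2.imwrite("pics/w2.png",p[100:330,0:340,::-1]);np.savez("w2.npz",p=p,d=d,K=c[0],R=c[1],t=c[2])
```

```text
[-87.7 -54.   27.4] [-0.54944988  0.05183873  0.2336512 ]
```

View pics/w2.png

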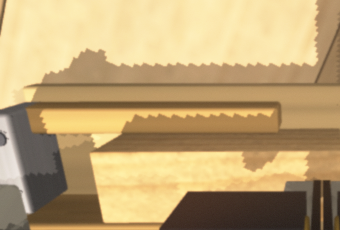

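In the picture the fingertip (about (290,190)) meets the offcut's near end. The gap to the stop remains, with the offcut's far end at about (98,140) and the stop face at about (62,190). I'll keep pushing slowly.

step_arm:
  steps:
    - [[0,-0.02,0,0,0,0],[0,-0.04,0,0,0,0],[0,-0.06,0,0,0,0],[0,-0.07,0,0,0,0],[0,-0.07,0,0,0,0]]

```text
clock: 5.8
tool_pos: [0.4971, 0.0784, 0.0275]
orientation: [-180.0, 0.0, -66.5]
force: [0.6, 0.1, 0.5]
opening: 0.0003
gripper_force: 0.0
```

Run:
```python
from h import *
j=np.load("jig.npz");M,T=jig(j["a"],j["t"]);p,Q=pose();o=get_obs();print((M.T@(p*1000-T)).round(1),o["force"]@M)
c=cam("wrist");p,d=snapshot("wrist");W=(cloud(d,c)*1000-T)@M
m=(abs(W[...,2]-50)<4)&(abs(W[...,1]+62)<8)&(abs(W[...,0])<110);print(m.sum(),W[m][:,0].min(),W[m][:,0].max(),np.percentile(W[m][:,0],[1,99]))
```

```text
[-80.9 -54.   27.5] [ 0.63457345 -0.14977031  0.51196534]
7051 -97.0220188895607 22.919383151599494 [-95.44631628  21.20548614]
```

Run:
```python
from h import *
j=np.load("jig.npz");M,T=jig(j["a"],j["t"])
c=cam("wrist");p,d=snapshot("wrist");cv2.imwrite("pics/w3.png",cv2.resize(p[150:400,30:430,::-1],None,fx=2,fy=2))
s,_=snapshot("scene");cs=cam("scene");q=(proj((M@np.array([-60,-55,40])+T)/1000,cs)[0]).astype(int);print(q)
np.savez("w3.npz",d=d,p=p,K=c[0],R=c[1],t=c[2])
W=(cloud(d,c)*1000-T)@M
for v in (230,250,265): print(v,[(u,*W[v,u].round().astype(int)) for u in range(40,400,20)])
```

```text
[356 228]
230 [(40, np.int64(-80), np.int64(-135), np.int64(217)), (60, np.int64(55), np.int64(-78), np.int64(30)), (80, np.int64(45), np.int64(-77), np.int64(30)), (100, np.int64(35), np.int64(-77), np.int64(30)), (120, np.int64(24), np.int64(-78), np.int64(30)), (140, np.int64(14), np.int64(-78), np.int64(30)), (160, np.int64(3), np.int64(-78), np.int64(31)), (180, np.int64(-7), np.int64(-78), np.int64(30)), (200, np.int64(-17), np.int64(-78), np.int64(31)), (220, np.int64(-28), np.int64(-78), np.int64(31)), (240, np.int64(-38), np.int64(-78), np.int64(31)), (260, np.int64(-48), np.int64(-78), np.int64(31)), (280, np.int64(-58), np.int64(-78), np.int64(30)), (300, np.int64(-68), np.int64(-74), np.int64(18)), (320, np.int64(-79), np.int64(-74), np.int64(17)), (340, np.int64(-90), np.int64(-74), np.int64(17)), (360, np.int64(-102), np.int64(-73), np.int64(13)), (380, np.int64(-115), np.int64(-69), np.int64(0))]
250 [(40, np.int64(64), np.int64(-68), np.int64(35)), (60, np.int64(63), np.int64(-64), np.int64(22)), (80, np.int64(59), np.int64(-60), np.int64(12)), (100, np.int64(47), np.
[... 950 characters left out ...]
nt64(16), np.int64(-66), np.int64(50)), (140, np.int64(6), np.int64(-67), np.int64(51)), (160, np.int64(-4), np.int64(-67), np.int64(51)), (180, np.int64(-13), np.int64(-66), np.int64(50)), (200, np.int64(-22), np.int64(-66), np.int64(50)), (220, np.int64(-32), np.int64(-67), np.int64(51)), (240, np.int64(-41), np.int64(-67), np.int64(51)), (260, np.int64(-51), np.int64(-67), np.int64(51)), (280, np.int64(-60), np.int64(-66), np.int64(50)), (300, np.int64(-70), np.int64(-67), np.int64(52)), (320, np.int64(-79), np.int64(-67), np.int64(51)), (340, np.int64(-89), np.int64(-66), np.int64(49)), (360, np.int64(-103), np.int64(-51), np.int64(12)), (380, np.int64(-116), np.int64(-46), np.int64(0))]
```

View pics/w3.png

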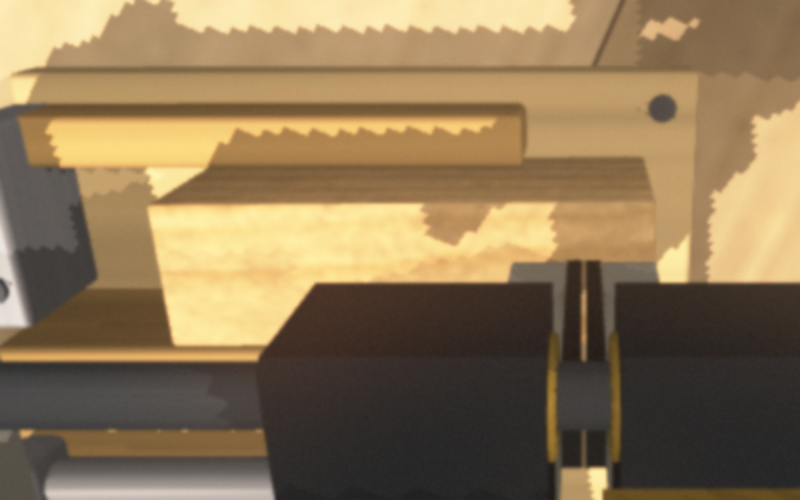

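Run:
```python
from h import *
f=np.load("w3.npz");c=(f["K"],f["R"],f["t"]);j=np.load("jig.npz");M,T=jig(j["a"],j["t"])
p,Q=pose();W=cloud(f["d"],c);L=(W-p)@Q*1000
for u in (290,297,304,328,336,345,352):
  print(u,[(v,*L[v,u].round().astype(int).tolist()) for v in (276,280,283,286,289,291)])
print((M.T@(p*1000-T)).round(1))
# check via scene cam: crop around fingertip
s,d=snapshot("scene");cs=cam("scene");q=proj((M@np.array([-70,-55,40])+T)/1000,cs)[0].astype(int)
cv2.imwrite("pics/s3.png",cv2.resize(s[q[1]-60:q[1]+60,q[0]-80:q[0]+80,::-1],None,fx=5,fy=5,interpolation=cv2.INTER_CUBIC))
```

```text
290 [(276, 7, -16, -23), (280, 5, -16, -23), (283, 10, -15, -38), (286, 11, -15, -42), (289, 10, -15, -44), (291, 38, -9, -104)]
297 [(276, 7, -13, -23), (280, 5, -13, -22), (283, 11, -12, -39), (286, 10, -12, -41), (289, 10, -12, -44), (291, 38, -7, -103)]
304 [(276, 7, -10, -23), (280, 5, -10, -23), (283, 10, -9, -38), (286, 11, -9, -42), (289, 10, -9, -44), (291, 38, -6, -103)]
328 [(276, 7, 2, -22), (280, 9, 2, -32), (283, 9, 2, -36), (286, 9, 2, -39), (289, 8, 2, -40), (291, 9, 2, -43)]
336 [(276, 7, 6, -22), (280, 5, 6, -24), (283, 10, 5, -38), (286, 10, 5, -42), (289, 10, 5, -44), (291, 10, 5, -46)]
345 [(276, 7, 10, -23), (280, 5, 10, -24), (283, 10, 9, -38), (286, 11, 9, -42), (289, 11, 9, -45), (291, 38, 5, -102)]
352 [(276, 7, 13, -24), (280, 4, 14, -22), (283, 11, 12, -39), (286, 10, 12, -42), (289, 10, 12, -44), (291, 38, 7, -103)]
[-81.1 -54.   27.5]
```

View pics/s3.png

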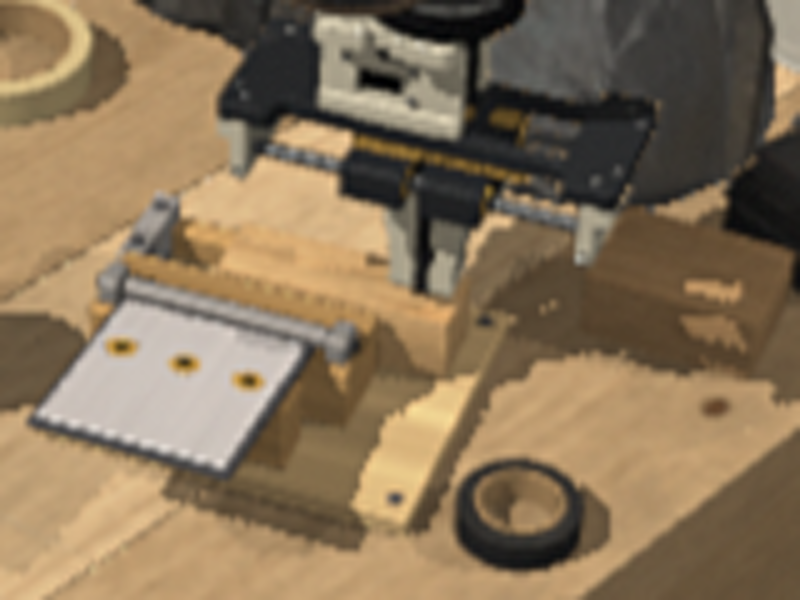

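The scene crop shows the shut fingers at about (430,270), apparently on or above the offcut rather than behind its end. I'll measure where the tips really end in the tool frame.

Run:
```python
from h import *
f=np.load("w1.npz");c=(f["K"],f["R"],f["t"])
p=np.array([.4338,.0429,.1513]);Q=R.from_euler('xyz',[-179.917,-.002,-66.969],degrees=True).as_matrix()
L=(cloud(f["d"],c)-p)@Q*1000
m=(abs(L[...,0])<15)&(abs(L[...,1])<30)&(L[...,2]<20)&(L[...,2]>-60)&(f["d"]>0)
v,u=np.where(m);print(m.sum(),u.min(),u.max(),v.min(),v.max());S=L[m]
print(np.percentile(S,[0,1,5,50,95,99,100],axis=0).round(1))
for uu in (297,345): print([(vv,*L[vv,uu].round().tolist()) for vv in range(262,294,3)])
print("cam in tool",Q.T@(-c[1].T@c[2]-p))
```

```text
1284 284 359 280 314
[[  1.3 -17.  -59.9]
 [  4.  -16.4 -59.3]
 [  6.9 -14.2 -56.9]
 [  9.6  -0.5 -43.9]
 [ 10.7  12.2 -35.4]
 [ 10.9  14.4 -32.2]
 [ 11.2  15.  -30.7]]
[(262, -56.0, -25.0, 152.0), (265, -59.0, -25.0, 152.0), (268, -62.0, -25.0, 151.0), (271, -65.0, -25.0, 151.0), (274, -68.0, -25.0, 151.0), (277, -71.0, -25.0, 151.0), (280, -75.0, -25.0, 152.0), (283, 10.0, -12.0, -38.0), (286, 11.0, -12.0, -42.0), (289, 11.0, -11.0, -45.0), (292, 38.0, -7.0, -103.0)]
[(262, -56.0, 22.0, 152.0), (265, -59.0, 22.0, 151.0), (268, -62.0, 22.0, 151.0), (271, -65.0, 22.0, 151.0), (274, -68.0, 22.0, 150.0), (277, -71.0, 22.0, 150.0), (280, -72.0, 22.0, 146.0), (283, 10.0, 9.0, -37.0), (286, 11.0, 9.0, -42.0), (289, 10.0, 9.0, -44.0), (292, 38.0, 5.0, -103.0)]
cam in tool [ 0.08052085 -0.0010769  -0.18955681]
```

Measured in the tool frame, the shut tips really end about 36 mm short of the reported TCP (finger ±10.5 mm in tool x, ±15 mm in tool y). They passed above the offcut without touching it, so nothing has moved. I'll back off, go 36 mm lower and push again.

step_arm:
  steps:
    - [[0,0.25,0,0,0,0],[0,0.5,0,0,0,0],[0,0.5,0,0,0,0],[0,0.5,0.12,0,0,0],[0,0.5,0.24,0,0,0],[0,0.5,0.36,0,0,0],[0,0.5,0.36,0,0,0]]

```text
clock: 6.7
tool_pos: [0.4505, 0.0581, -0.0096]
orientation: [179.9, -0.0, -66.5]
force: [-1.1, -0.3, 0.4]
opening: 0.0004
gripper_force: 0.0
```

step_arm:
  steps:
    - [[0,-0.05,0,0,0,0],[0,-0.1,0,0,0,0],[0,-0.14,0,0,0,0],[0,-0.18,0,0,0,0],[0,-0.22,0,0,0,0],[0,-0.26,0,0,0,0],[0,-0.3,0,0,0,0],[0,-0.3,0,0,0,0]]

```text
clock: 7.5
tool_pos: [0.4793, 0.0707, -0.0085]
orientation: [-180.0, -0.0, -66.5]
force: [-0.1, -0.1, -0.5]
opening: 0.0008
gripper_force: 0.0
```

```bash
cat > st.py <<'E'
from h import *
j=np.load("jig.npz");M,T=jig(j["a"],j["t"]);p,Q=pose();o=get_obs();print("jig TCP",(M.T@(p*1000-T)).round(1),"F",(o["force"]@M).round(1),"J",np.round(o["joint_pos"]),o["clock"])
c=cam("wrist");pic,d=snapshot("wrist");W=(cloud(d,c)*1000-T)@M
m=(abs(W[...,2]-50)<3)&(abs(W[...,1]+68)<6)&(abs(W[...,0])<110);print("offcut x",np.percentile(W[m][:,0],[1,99]))
E
python3 st.py
```

```text
jig TCP [-100.3  -54.    -8.5] F [-0.1 -0.1 -0.5] J [ 32.  17. -37.   0. -36.  -8.] 7.5
offcut x [-100.18743689   17.41931414]
```

Run:
```python
from h import *
j=np.load("jig.npz");M,T=jig(j["a"],j["t"]);p,Q=pose()
c=cam("wrist");pic,d=snapshot("wrist");W=cloud(d,c);J=(W*1000-T)@M;L=(W-p)@Q*1000
for v in (230,250,265,275): print(v,[(u,*J[v,u].round().astype(int).tolist()) for u in range(60,400,20)])
for u in (297,345): print(u,[(v,*L[v,u].round().astype(int).tolist()) for v in range(270,293,3)])
m=(abs(L[...,0])<15)&(abs(L[...,1])<30)&(L[...,2]<20)&(L[...,2]>-60)&(d>0)
s,ds=snapshot("scene");cs=cam("scene");Ls=(cloud(ds,cs)-p)@Q*1000
m=(abs(Ls[...,0])<16)&(abs(Ls[...,1])<22)&(Ls[...,2]<40)&(Ls[...,2]>-80)&(ds>0)
v,u=np.where(m);o=np.argsort(v)
for a,b in zip(v[o][::3],u[o][::3]): print(b,a,Ls[a,b].round().astype(int),s[a,b],end=';')
```

```text
230 [(60, 9, -89, 30), (80, 1, -89, 30), (100, -7, -88, 29), (120, -15, -88, 29), (140, -24, -88, 30), (160, -32, -89, 30), (180, -41, -89, 30), (200, -49, -88, 29), (220, -57, -89, 30), (240, -64, -87, 24), (260, -71, -83, 12), (280, -80, -84, 13), (300, -90, -83, 12), (320, -99, -83, 12), (340, -108, -84, 13), (360, -119, -80, 0), (380, -129, -80, 1)]
250 [(60, 11, -80, 30), (80, 3, -80, 30), (100, -5, -79, 29), (120, -14, -80, 30), (140, -23, -80, 31), (160, -31, -79, 29), (180, -40, -80, 31), (200, -48, -80, 30), (220, -57, -80, 30), (240, -64, -79, 27), (260, -71, -74, 14), (280, -80, -74, 15), (300, -89, -74, 13), (320, -99, -74, 13), (340, -108, -74, 13), (360, -119, -69, 1), (380, -129, -69, 0)]
265 [(60, 10, -74, 33), (80, 2, -74, 33), (100, -6, -74, 33), (120, -14, -74, 32), (140, -23, -74, 33), (160, -32, -75, 34), (180, -40, -75, 34), (200, -49, -74, 34), (220, -57, -74, 32), (240, -65, -74, 33), (260, -74, -74, 33), (280, -81, -71, 26), (300, -89, -66, 13), (320, -99, -66, 13), (340, -109, -66, 12), (360, -119, -61, 0), (380, -130, -61, 0)]
275 [(60, 3, -74, 44), (80, -4
[... 4050 characters left out ...]
[ 10  12 -11] [119  99  69];363 244 [-15 -17 -19] [103  86  60];367 244 [-16  -6 -23] [152 126  87];370 244 [-12   0 -22] [227 192 132];374 244 [-10  10 -23] [238 201 140];377 244 [ 9 12 -9] [114  94  67];380 244 [  8  20 -12] [113  92  66];370 245 [-16   1 -22] [223 187 130];374 245 [-14  11 -24] [226 186 129];377 245 [  1  15 -13] [110  91  66];380 245 [10 20 -7] [157 127  91];373 246 [-13   8 -19] [228 190 132];376 246 [ 2 12 -8] [110  90  65];379 246 [ 5 19 -7] [162 131  95];375 247 [ -5  11 -10] [116  95  66];378 247 [ -3  18 -11] [159 129  93];375 248 [ -9  13 -11] [109  90  64];378 248 [ -7  20 -12] [185 150 108];375 249 [-15  14 -13] [107  88  64];378 249 [-10  21 -11] [187 152 110];
```

The row scan shows the offcut's near end is now at about x -80. It is moving, and my top-face statistic was simply cut off by the field of view. I'll push on to the stop.

step_arm:
  steps:
    - [[0,-0.04,0,0,0,0],[0,-0.08,0,0,0,0],[0,-0.12,0,0,0,0],[0,-0.15,0,0,0,0],[0,-0.17,0,0,0,0],[0,-0.17,0,0,0,0]]

```text
clock: 8.25
tool_pos: [0.4945, 0.0773, -0.0086]
orientation: [-180.0, -0.0, -66.5]
force: [-0.3, 0.6, -0.7]
opening: 0.0004
gripper_force: 0.0
```

step_arm:
  steps:
    - [[0,-0.01,0,0,0,0],[0,-0.02,0,0,0,0],[0,-0.03,0,0,0,0],[0,-0.03,0,0,0,0]]

```text
clock: 8.65
tool_pos: [0.4971, 0.0784, -0.0085]
orientation: [-180.0, -0.0, -66.5]
force: [-0.2, -0.4, -0.5]
opening: 0.0002
gripper_force: 0.0
```

step_arm:
  steps:
    - [[0,-0.01,0,0,0,0],[0,-0.02,0,0,0,0],[0,-0.03,0,0,0,0],[0,-0.03,0,0,0,0]]

```text
clock: 9.05
tool_pos: [0.4999, 0.0796, -0.0085]
orientation: [-180.0, -0.0, -66.5]
force: [-0.7, 0.4, -0.2]
opening: 0.0006
gripper_force: 0.0
```

```bash
cat > st2.py <<'E'
from h import *
j=np.load("jig.npz");M,T=jig(j["a"],j["t"]);p,Q=pose();o=get_obs();print("jig TCP",(M.T@(p*1000-T)).round(1),"F",(o["force"]@M).round(1),"J",np.round(o["joint_pos"]),o["clock"])
c=cam("wrist");pic,d=snapshot("wrist");J=(cloud(d,c)*1000-T)@M
m=(abs(J[...,2]-42)<4)&(abs(J[...,1]+74)<3)&(J[...,0]>-110)&(J[...,0]<60);print("side x",J[m][:,0].min(),np.percentile(J[m][:,0],[1,2]),m.sum())
E
python3 st2.py
```

```text
jig TCP [-77.8 -54.   -8.5] F [-0.5  0.7 -0.2] J [ 31.  18. -35.   0. -37.  -8.] 9.05
side x -59.15884555005981 [-58.67810794 -57.62426167] 2205
```

step_arm:
  steps:
    - [[0,-0.01,0,0,0,0],[0,-0.02,0,0,0,0],[0,-0.02,0,0,0,0]]

```text
clock: 9.4
tool_pos: [0.5017, 0.0804, -0.0085]
orientation: [-180.0, -0.0, -66.5]
force: [0.2, 0.7, 0.6]
opening: 0.0006
gripper_force: 0.0
```

step_arm:
  steps:
    - [[0,-0.01,0,0,0,0],[0,-0.015,0,0,0,0],[0,-0.015,0,0,0,0]]

```text
clock: 9.7
tool_pos: [0.5022, 0.0806, -0.0087]
orientation: [179.9, -0.0, -66.5]
force: [-3.9, -0.1, 2.8]
opening: 0.0003
gripper_force: 2.1
```

```bash
python3 st2.py
```

```text
jig TCP [-75.3 -54.   -8.7] F [-3.6  1.4  2.8] J [ 31.  18. -34.  -0. -37.  -8.] 9.7
side x -56.84052566452697 [-56.23702917 -55.34595608] 2279
```

The offcut is home: the force rises to 3.6 N with the finger front at x about -60.3. I'll retreat and plan the leaf.

step_arm:
  steps:
    - [[0,0.1,0,0,0,0],[0,0.3,0,0,0,0],[0,0.5,-0.1,0,0,0],[0,0.5,-0.5,0,0,0],[0,0.5,-1,0,0,0],[0,0.5,-1,0,0,0],[0,0.5,-1,0,0,0]]

```text
clock: 10.45
tool_pos: [0.4578, 0.0616, 0.0929]
orientation: [-179.7, 0.0, -66.5]
force: [-0.6, -1.6, -0.8]
opening: 0.0005
gripper_force: 0.0
```

```bash
cat >> h.py <<'E'
TIP=36.;X0=-5.
def tcp(M,T,tip,phi,x=X0): # tip (y,z) mm in jig
    Q=toolR(M,phi);return (M@np.array([x,tip[0],tip[1]])+T+TIP*Q[:,2])/1000,Q
E
python3 - <<'E'
from h import *
j=np.load("jig.npz");M,T=jig(j["a"],j["t"]);p,Q=pose();print((M.T@(p*1000-T)).round())
c=cam("top");f=np.load("top0.npz");J=(cloud(f["d"],c)*1000-T)@M
for nm,(u,v,z) in dict(tin=(301,195,52),small=(257,230,38),tape=(355,305,18)).items(): print(nm,(M.T@(ray((u,v),z/1000,c)*1000-T)).round())
wp=[tcp(M,T,(-54,170),0,-115),tcp(M,T,(60,190),20,-60),tcp(M,T,(190,190),40),tcp(M,T,(112+64,25+77),40),tcp(M,T,(112,25),40)]
P,Q2=p,Q
for w in wp:
    n=max(1,int(np.ceil(np.abs(Q2.T@(w[0]-P)).max()/.1)));print("--",n);P,Q2=go(P,Q2,w[0],w[1],n)
E
```

```text
[-124.  -54.   93.]
tin [142.  48.  52.]
small [106. 182.  38.]
tape [-159.   33.   18.]
-- 1
[0.001, -0.088, -0.41, -0.009, 0.002, 0.007]
-- 2
[-0.509, -0.275, -0.111, -0.0, 0.349, -0.0]
[-0.481, -0.274, -0.198, -0.0, 0.349, -0.001]
-- 2
[-0.549, -0.275, -0.233, -0.0, 0.349, 0.0]
[-0.501, -0.276, -0.325, -0.0, 0.349, 0.0]
-- 1
[-0.458, 0.0, 0.764, -0.0, -0.0, 0.0]
-- 2
[-0.002, 0.0, 0.501, -0.0, -0.0, 0.0]
[-0.003, 0.001, 0.5, -0.0, -0.0, 0.0]
```

step_arm:
  steps:
    - [[0,-0.05,-0.2,0,0,0],[0,-0.09,-0.41,0,0,0],[0,-0.09,-0.41,0,0,0]]

```text
clock: 10.75
tool_pos: [0.4666, 0.0651, 0.1337]
orientation: [-179.8, -0.0, -66.5]
force: [0.7, 0.5, -0.6]
opening: 0.0001
gripper_force: 0.0
```

step_arm:
  steps:
    - [[-0.25,-0.14,-0.06,0,0.17,0],[-0.51,-0.28,-0.11,0,0.35,0],[-0.51,-0.28,-0.11,0,0.35,0]]

```text
clock: 11.05
tool_pos: [0.4704, 0.1263, 0.1423]
orientation: [180.0, -10.2, -66.2]
force: [0.1, -0.6, -0.4]
opening: 0.0001
gripper_force: 0.0
```

step_arm:
  steps:
    - [[-0.24,-0.14,-0.1,0,0.17,0],[-0.48,-0.27,-0.2,0,0.35,0],[-0.48,-0.27,-0.2,0,0.35,0]]

```text
clock: 11.35
tool_pos: [0.4751, 0.1834, 0.1531]
orientation: [179.9, -20.3, -66.1]
force: [0.0, 0.2, -0.5]
opening: 0.0001
gripper_force: 0.0
```

step_arm:
  steps:
    - [[-0.27,-0.14,-0.12,0,0.17,0],[-0.55,-0.28,-0.23,0,0.35,0],[-0.55,-0.28,-0.23,0,0.35,0]]

```text
clock: 11.65
tool_pos: [0.4768, 0.2491, 0.1544]
orientation: [179.8, -30.4, -66.1]
force: [-0.3, -1.4, -1.1]
opening: 0.0006
gripper_force: 0.0
```

step_arm:
  steps:
    - [[-0.25,-0.06,-0.16,0,0.17,0],[-0.5,-0.13,-0.32,0,0.35,0],[-0.5,-0.13,-0.32,0,0.35,0],[-0.5,-0.13,-0.32,0,0.35,0]]

```text
clock: 12.05
tool_pos: [0.4645, 0.305, 0.1575]
orientation: [179.7, -40.2, -66.2]
force: [0.5, -0.5, 0.1]
opening: 0.0007
gripper_force: 0.0
```

```bash
sed -i 's/X0=-5\./X0=-20./' h.py
cat > nx.py <<'E'
from h import *
j=np.load("jig.npz");M,T=jig(j["a"],j["t"]);p,Q=pose();o=get_obs();f=(p*1000-TIP*Q[:,2]-T)@M
print("tip jig",f.round(1),"F",(o["force"]@M).round(1),"J",np.round(o["joint_pos"]),o["clock"],"phi",np.degrees(np.arctan2((M.T@Q)[2,0],-(M.T@Q)[2,2])).round(1))
E
python3 - <<'E'
from nx import *
for w in (tcp(M,T,(112+64,25+77),40),tcp(M,T,(112,25),40)): print(rows(p,Q,[w]));p,Q=w
# other hand: leaf tilt & edge in scene cloud
s,d=snapshot("scene");J=(cloud(d,cam("scene"))*1000-T)@M
m=(abs(J[...,0])<42)&(J[...,1]>25)&(J[...,1]<118)&(J[...,2]>52)&(J[...,2]<100);print(m.sum(),np.polyfit(J[m][:,1],J[m][:,2],1))
E
```

```text
tip jig [-21.1 190.2 185. ] F [ 0.2 -0.7  0.1] J [ 72.  25. -21.  26. -78. -62.] 12.05 phi 40.2
[[-0.429, -0.014, 0.726, 0.0, -0.008, 0.013]]
[[-0.005, 0.0, 1.001, 0.0, 0.0, 0.0]]Traceback (most recent call last):
  File "<stdin>", line 5, in <module>
    raise TypeError("expected non-empty vector for x")
TypeError: expected non-empty vector for x
```

step_arm:
  steps:
    - [[-0.21,0,0.36,0,0,0.01],[-0.43,0,0.73,0,0,0.01],[-0.43,0,0.73,0,0,0.01],[-0.43,0,0.73,0,0,0.01]]

```text
clock: 12.5
tool_pos: [0.4714, 0.2911, 0.0777]
orientation: [-179.8, -40.1, -66.9]
force: [-0.0, 0.2, 0.9]
opening: 0.0005
gripper_force: 0.0
```

step_arm:
  steps:
    - [[0,0,0.2,0,0,0],[0,0,0.4,0,0,0],[0,0,0.6,0,0,0],[0,0,0.7,0,0,0],[0,0,0.8,0,0,0],[0,0,0.9,0,0,0],[0,0,0.98,0,0,0],[0,0,0.98,0,0,0]]

```text
clock: 13.3
tool_pos: [0.4962, 0.2334, 0.0013]
orientation: [-179.8, -40.1, -66.9]
force: [0.3, -0.0, 0.9]
opening: 0.0005
gripper_force: 0.0
```

```bash
cat > sw.py <<'E'
from nx import *
def tip(th,phi,press=0):
    t,f=np.radians(th),np.radians(phi);u=np.array([np.cos(t),np.sin(t)]);n=np.array([np.sin(t),-np.cos(t)])
    x=np.array([-np.cos(f),np.sin(f)]);ff=np.array([-np.sin(f),-np.cos(f)])
    if th+phi<90: q=125*u+4*n-10.5*x+25*ff
    else: q=100*u+4*n-10.5*x
    return q+[0,54.5]-press*n
def PHI(th): return 40 if th<100 else 40-(th-100)/2
def seq(p,Q,ths,press=0): 
    w=[tcp(M,T,tip(t,PHI(t),press),PHI(t)) for t in ths]
    for t,r in zip(ths,rows(p,Q,w)): print(t,tip(t,PHI(t)).round(),np.round(r,2).tolist())
    return w[-1]
E
python3 - <<'E'
from sw import *
c=cam("wrist");pic,d=snapshot("wrist");cv2.imwrite("pics/w5.png",pic[:,:,::-1])
seq(p,Q,[10,20,30,40])
E
```

```text
tip jig [-20.4 111.9  28.8] F [ 0.3 -0.1  0.9] J [ 65.  33. -36.  35. -56. -71.] 13.3 phi 40.1
10 [116.  46.] [0.08, -0.0, -0.16, -0.0, -0.0, -0.0]
20 [111.  68.] [0.26, -0.0, -0.29, -0.0, -0.0, -0.0]
30 [102.  88.] [0.45, -0.01, -0.39, -0.0, -0.0, -0.0]
40 [ 90. 106.] [0.66, -0.01, -0.45, -0.0, -0.0, -0.0]
```

View pics/w5.png

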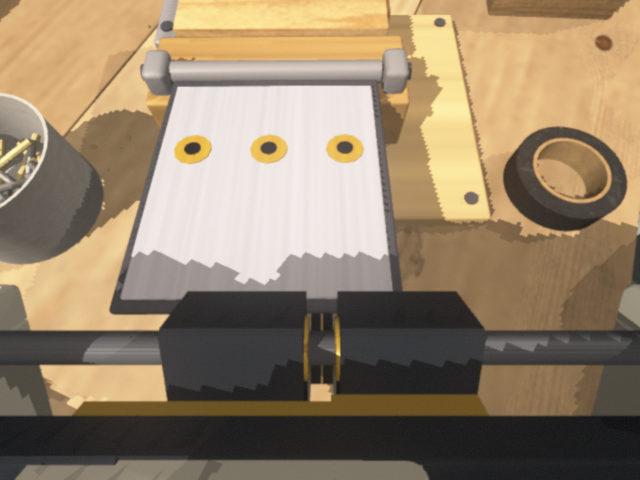

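The picture shows the leaf from (120,305) to (400,295) in front of the fingertips, so the tips are under its free edge. The tin (40,180) and tape (565,180) are clear. I'll start the sweep.

step_arm:
  steps:
    - [[0.04,0,-0.08,0,0,0],[0.08,0,-0.16,0,0,0],[0.14,0,-0.2,0,0,0],[0.2,0,-0.25,0,0,0],[0.26,0,-0.29,0,0,0],[0.32,0,-0.32,0,0,0],[0.38,0,-0.36,0,0,0],[0.45,0,-0.39,0,0,0],[0.52,0,-0.41,0,0,0],[0.59,0,-0.43,0,0,0],[0.66,0,-0.45,0,0,0],[0.66,0,-0.45,0,0,0]]

```text
clock: 14.55
tool_pos: [0.5045, 0.2133, 0.0795]
orientation: [-179.8, -40.1, -67.0]
force: [0.1, -1.1, -0.5]
opening: 0.0008
gripper_force: 0.0
```

```bash
cat > leaf.py <<'E'
from sw import *
def leaf(n):
    s,d=snapshot(n);J=(cloud(d,cam(n))*1000-T)@M-[0,0,54.5]
    r=np.hypot(J[...,1],J[...,2]);a=np.degrees(np.arctan2(J[...,2],J[...,1]))%360
    m=(d>0)&(abs(J[...,0])<46)&(r>60)&(r<120)&(J[...,2]>-2)&((J[...,0]>0)|(n!="scene"))&(s.max(2).astype(int)-s.min(2)<25)&(s.max(2)>150)
    h=np.histogram(a[m],np.arange(0,200,10))[0];print(n,"leaf hist",h.tolist(),"med",np.median(a[m]) if m.any() else None)
E
python3 - <<'E'
from leaf import *
leaf("wrist");leaf("top");seq(p,Q,[50,60,70,80,90])
E
```

```text
tip jig [-20.7  90.1 107. ] F [-0.3 -1.1 -0.5] J [ 64.  26. -34.  33. -63. -65.] 14.55 phi 40.1
wrist leaf hist [0, 0, 0, 0, 5558, 0, 0, 0, 0, 0, 0, 0, 0, 0, 0, 0, 0, 0, 0] med 42.772664784497834
top leaf hist [0, 0, 0, 1, 310, 0, 0, 0, 0, 0, 0, 0, 0, 0, 0, 0, 0, 0, 0] med 43.92448956459115
50 [ 75. 122.] [0.21, -0.01, -0.02, -0.0, -0.0, -0.01]
60 [ 62. 132.] [0.38, -0.01, -0.01, -0.0, -0.0, -0.01]
70 [ 46. 140.] [0.55, -0.01, 0.03, -0.0, -0.0, -0.01]
80 [ 29. 146.] [0.71, -0.01, 0.1, -0.0, -0.0, -0.01]
90 [ 12. 148.] [0.86, -0.01, 0.19, -0.0, -0.0, -0.01]
```

step_arm:
  steps:
    - [[0.07,0,-0.01,0,0,0],[0.14,0,-0.02,0,0,0],[0.21,0,-0.02,0,0,0],[0.3,0,-0.02,0,0,0],[0.38,0,-0.01,0,0,0],[0.46,0,0.01,0,0,0],[0.55,0,0.03,0,0,0],[0.63,0,0.06,0,0,0],[0.71,0,0.1,0,0,0],[0.79,0,0.14,0,0,0],[0.86,0,0.19,0,0,0],[0.86,0,0.19,0,0,0]]

```text
clock: 15.85
tool_pos: [0.5352, 0.1411, 0.1197]
orientation: [-179.8, -40.1, -66.9]
force: [0.6, 0.3, -0.2]
opening: 0.0001
gripper_force: 0.1
```

Run:
```python
from leaf import *
leaf("top");leaf("scene");seq(p,Q,[95,100,105,110,115,120,125,130,135])
```

```text
tip jig [-21.1  11.7 147.2] F [ 0.6  0.  -0.2] J [ 57.  20. -37.  37. -63. -60.] 15.85 phi 40.1
top leaf hist [0, 0, 0, 0, 0, 0, 0, 0, 1, 2, 0, 0, 0, 0, 0, 0, 0, 0, 0] med 90.0896236117047
scene leaf hist [0, 0, 0, 0, 0, 0, 0, 0, 0, 0, 0, 0, 0, 0, 0, 0, 0, 0, 0] med None
95 [  3. 148.] [0.07, -0.01, 0.05, -0.0, -0.0, -0.01]
100 [ -5. 147.] [0.13, -0.01, 0.11, -0.0, -0.0, -0.01]
105 [-14. 146.] [0.17, -0.01, 0.18, -0.0, -0.09, -0.01]
110 [-22. 144.] [0.2, -0.01, 0.24, -0.0, -0.18, -0.01]
115 [-30. 141.] [0.23, -0.01, 0.31, -0.0, -0.27, -0.01]
120 [-37. 138.] [0.25, -0.01, 0.38, -0.0, -0.35, -0.01]
125 [-45. 134.] [0.27, -0.01, 0.46, -0.0, -0.44, -0.01]
130 [-52. 129.] [0.28, -0.01, 0.53, -0.0, -0.53, -0.01]
135 [-58. 124.] [0.28, -0.01, 0.61, -0.0, -0.62, -0.01]
```

step_arm:
  steps:
    - [[0.04,-0.01,0.03,0,0,0],[0.07,-0.01,0.05,0,0,0],[0.1,-0.01,0.08,0,0,0],[0.13,-0.01,0.11,0,0,0],[0.15,-0.01,0.14,0,-0.05,0],[0.17,-0.01,0.18,0,-0.09,0],[0.2,-0.01,0.24,0,-0.18,0],[0.23,-0.01,0.31,0,-0.27,0],[0.25,-0.01,0.38,0,-0.35,0],[0.27,-0.01,0.46,0,-0.44,0],[0.28,-0.01,0.53,0,-0.53,0],[0.28,-0.01,0.61,0,-0.62,0],[0.28,-0.01,0.61,0,-0.62,0]]

```text
clock: 17.25
tool_pos: [0.5603, 0.0857, 0.0912]
orientation: [-179.7, -22.2, -67.0]
force: [-0.9, -0.8, -0.3]
opening: 0.0004
gripper_force: 0.0
```

Run:
```python
from leaf import *
leaf("top");leaf("wrist");seq(p,Q,[140,145,150,155,160,165,170,175,178])
```

```text
tip jig [-20.  -58.7 124.6] F [-1.1 -0.4 -0.3] J [ 43.  16. -36.  28. -49. -40.] 17.25 phi 22.2
top leaf hist [0, 0, 0, 0, 0, 0, 0, 0, 0, 0, 0, 0, 0, 39, 0, 0, 0, 0, 0] med 135.5809543582417
wrist leaf hist [0, 0, 0, 0, 0, 0, 0, 0, 0, 0, 7, 0, 0, 7204, 0, 0, 0, 0, 0] med 135.0185299518159
140 [-64. 118.] [0.01, 0.0, 0.08, -0.0, -0.08, -0.01]
145 [-70. 112.] [0.02, 0.0, 0.16, -0.01, -0.16, -0.01]
150 [-74. 105.] [0.03, 0.0, 0.24, -0.01, -0.25, -0.01]
155 [-79.  98.] [0.02, 0.0, 0.32, -0.01, -0.34, -0.01]
160 [-82.  91.] [0.01, 0.0, 0.4, -0.01, -0.43, -0.01]
165 [-85.  83.] [-0.0, 0.0, 0.47, -0.01, -0.51, -0.01]
170 [-87.  75.] [-0.03, 0.0, 0.55, -0.01, -0.6, -0.01]
175 [-89.  67.] [-0.06, 0.0, 0.63, -0.01, -0.69, -0.01]
178 [-89.  62.] [-0.08, 0.0, 0.67, -0.01, -0.74, -0.01]
```

step_arm:
  steps:
    - [[0.01,0,0.08,0,-0.08,0],[0.02,0,0.16,0,-0.16,0],[0.03,0,0.24,0,-0.25,0],[0.02,0,0.32,0,-0.34,0],[0.01,0,0.4,0,-0.43,0],[0,0,0.47,0,-0.51,0],[-0.02,0,0.51,0,-0.56,0],[-0.03,0,0.55,0,-0.6,0],[-0.05,0,0.59,0,-0.65,0],[-0.06,0,0.63,0,-0.69,0],[-0.08,0,0.67,0,-0.74,0],[-0.08,0,0.67,0,-0.74,0]]

```text
clock: 18.55
tool_pos: [0.5674, 0.0712, 0.0271]
orientation: [-179.8, -1.1, -66.7]
force: [-7.4, 4.1, 13.3]
opening: 0.0005
gripper_force: 6.7
```

Run:
```python
from leaf import *
leaf("wrist");seq(p,Q,[180])
```

```text
tip jig [-19.2 -87.7  63.1] F [-5.1  6.7 13.3] J [ 28.  20. -25.   2. -44.  -5.] 18.55 phi 1.1
wrist leaf hist [0, 0, 0, 0, 0, 0, 0, 0, 0, 0, 0, 0, 0, 0, 18, 0, 2, 11023, 0] med 178.0719755186766
180 [-90.  59.] [0.01, 0.01, 0.05, -0.01, -0.04, -0.0]
```

step_arm:
  steps:
    - [[0,0,0.01,0,-0.02,0],[0,0,0.02,0,-0.04,0],[0,0,0.02,0,-0.04,0],[0,0,0.02,0,-0.04,0]]

```text
clock: 19.0
tool_pos: [0.5673, 0.0718, 0.0269]
orientation: [-179.8, -0.0, -66.6]
force: [-12.5, 5.1, 28.7]
opening: 0.0003
gripper_force: 14.5
```

```bash
cat > fl.py <<'E'
from nx import *
def flat(n):
    s,d=snapshot(n);J=(cloud(d,cam(n))*1000-T)@M
    m=(d>0)&(abs(J[...,0])<46)&(J[...,1]<-30)&(J[...,1]>-118)&(abs(J[...,2]-60)<12)&(s.max(2).astype(int)-s.min(2)<25)
    if m.sum()>30:
        A=np.c_[J[m][:,:2],np.ones(m.sum())];k=np.linalg.lstsq(A,J[m][:,2],rcond=None)[0];print(n,m.sum(),"slope y deg",np.degrees(np.arctan(k[1])),"z at y0,-120",k[2],k[2]-120*k[1])
flat("wrist");flat("top");flat("scene")
E
python3 fl.py
```

```text
tip jig [-19.2 -87.9  62.9] F [-9.5  9.6 28.7] J [ 27.  20. -25.   0. -45.  -4.] 19.0 phi 0.0
wrist 11761 slope y deg 1.1216801263790483 z at y0,-120 60.50502170996882 58.1554801778871
top 134 slope y deg 2.8399280241872233 z at y0,-120 61.0584129468177 55.1056058555273
scene 593 slope y deg 0.18504091001559356 z at y0,-120 59.96836030933829 59.580810186257295
```

The force jumps with no movement, so the leaf has bottomed flat. I'll lift straight off and check.

step_arm:
  steps:
    - [[0,0,-0.05,0,0,0],[0,0,-0.2,0,0,0],[0,0,-0.5,0,0,0],[0,0,-1,0,0,0],[0,0,-1,0,0,0],[0,0,-1,0,0,0]]

```text
clock: 19.75
tool_pos: [0.5678, 0.0712, 0.1253]
orientation: [-179.7, -0.0, -66.7]
force: [0.1, 0.2, -0.2]
opening: 0.0004
gripper_force: 0.0
```

step_arm:
  steps:
    - [[0.3,0.3,-0.1,0,0,0],[0.6,0.6,-0.2,0,0,0],[0.6,0.9,-0.2,0,0,0],[0.6,0.9,-0.2,0,0,0],[0.6,0.9,-0.2,0,0,0]]

```text
clock: 20.25
tool_pos: [0.5074, -0.0203, 0.143]
orientation: [-179.9, -0.0, -66.8]
force: [0.5, 0.3, 1.1]
opening: 0.0004
gripper_force: 0.0
```

```bash
python3 fl.py
python3 - <<'E'
from nx import *
pic,d=snapshot("wrist");cv2.imwrite("pics/w9.png",pic[:,:,::-1])
J=(cloud(d,cam("wrist"))*1000-T)@M
m=(abs(J[...,2]-42)<5)&(abs(J[...,1]+74)<3)&(abs(J[...,0])<110);print("offcut side x",m.sum(),np.percentile(J[m][:,0],[0,1,50,99,100]).round(1) if m.any() else 0)
E
```

```text
tip jig [-110.5 -148.8  179. ] F [0.6 0.1 1.1] J [ 20.   7. -25.  -0. -58.   3.] 20.25 phi 0.0
wrist 4639 slope y deg 0.3302886035005293 z at y0,-120 58.66733699254899 57.975574496357474
scene 704 slope y deg 0.0541358222005505 z at y0,-120 59.62804055863613 59.51465872401516
tip jig [-109.2 -148.5  179. ] F [-0.1  0.8  0.1] J [ 20.   7. -24.  -0. -58.   3.] 20.4 phi 0.0
offcut side x 104 [59.7 59.7 67.6 77.  77.1]
```

View pics/w9.png

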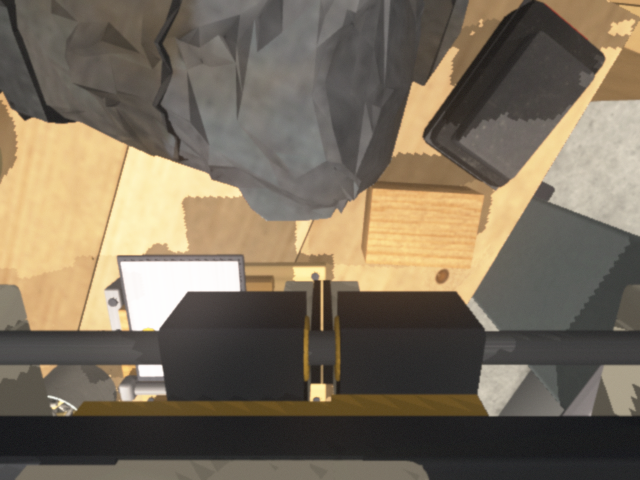

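The picture shows the leaf lying flat over the channel, from (120,258) to (243,258), with offcut wood just right of it at (258,283). One last check of the near end.

Run:
```python
from nx import *
for n in("wrist","top","scene"):
    pic,d=snapshot(n);J=(cloud(d,cam(n))*1000-T)@M
    m=(d>0)&(J[...,2]>42)&(J[...,2]<56)&(J[...,1]<-38)&(J[...,1]>-74)&(J[...,0]>-115)&(J[...,0]<-52)
    print(n,m.sum(),np.percentile(J[m][:,0],[0,5,50,95]).round(1) if m.any() else 0)
```

```text
tip jig [-109.1 -148.4  179. ] F [-0.6 -0.3 -0.3] J [ 20.   7. -24.  -0. -58.   3.] 20.45 phi 0.0
wrist 0 0
top 0 0
scene 31 [-58.6 -57.7 -55.4 -52.4]
```

The offcut's near end measures about -59 to -60, so it is home, and the leaf is flat. I'll hand in.

```bash
python3 -c "
from plant import *
print(close_job())"
```

```text
the job is handed in; nothing more can be done
None
```

The job is handed in: the offcut was pushed home against the steel stop, then the leaf was flipped over and pressed flat on top of it, and the arm was clear by about 20 s on the robot's clock.

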